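Clip a leather sample under the microscope, take its picture, swing the clip clear

ROBOT

A 6-joint arm with a two-finger parallel gripper is mounted at the origin on the work surface. World frame = base frame: x ahead of the robot, y to its left, z up, the work surface at z = 0. Lengths are in m, angles in rad, forces in N, time in s.
With the tool pointing down it reaches from about 0.375 to 0.975 m from the base axis. Payload 3.8 kg.
Tool frame: the origin (TCP) lies at the very end of the fingers, on their centre line; the grasp point (between the pads) lies 19 mm behind it; z points along the fingers, y is the direction in which the jaws open and shut (so a half turn about z gives the same grasp; the last joint's range is limited). The gripper opens to 85 mm and grips with 20 to 120 N. Pads are 22 mm wide; open, the fingers measure 114 mm over their backs; the gripper's body (76 mm by 85 mm) begins 54 mm behind the grasp point. The pads swing forward as they close: fully open they stand 13 mm farther back than shut.
Start: joints at [1.274, 0.264, 1.604, -0, 1.274, -0.037], TCP at [0.173, 0.652, 0.231] pointing down, gripper open.
Joint ranges: [-2.63, 2.63], [-0.94, 2.18], [0.31, 2.57], [-1.31, 4.45], [0, 2.66], [-2.55, 2.55]. Speed limits (rad/s): [2.57, 2.57, 3.14, 3.14, 3.14, 3.14].

INTERFACE

Orientations are given as a rotation vector (axis times angle).
In Python, from workcell import bot gives the robot as it stands.
- The arm moves only by the tool jog_arm, never from a script. Its argument "plan" is a list of rows, each an object of numbers: "claw": the closure, from 0 (fully open) to 1 (shut); "x", "y", "z": the shift along the tool's x, y, z in m; "turn": the turn about the tool's z in degrees. In form: [{"claw": .., "x": .., "y": .., "z": .., "turn": ..}, ...]. A call has 1 to 10 rows; each row shifts and turns the commanded pose from where the row before left it, along the tool's axes as they then stand; what a row does not reach is not made up. A row lasts 1/8 s, in which the tool goes at most 62.5 mm and 10.7 degrees, less where a joint would pass 70% of its speed; a pose out of reach is approached as far as the arm can. A call is refused whole if a number of a shift passes 0.0625 or a number of a turn 10.7, either way. A call with a gripper value outside its range is refused whole. The fingers move at their own pace and stop on an object; "newtons" is the grip in N (left out, the last holds). Time passes only in rows, so rows that do not move let the fingers close. It gives the time, the measured TCP pose, the force and the opening at its end, in the units of the state.
- bot.read_state(): the state, without advancing time (a new reading comes with each control period).
- bot.read_camera(name): name is "scene" or "top" or "wrist"; returns the picture (384x512x3 uint8, red, green, blue); there is no depth.
- bot.camera_params(name): a dict with "fx", "fy", "cx", "cy" (pixels), "D" ([k1, k2, p1, p2, k3] as OpenCV has them; the pictures are not rectified), "world_to_cam" (4x4, takes a point from world to camera coordinates). Camera axes: x right, y up, looking along -z (the intrinsics and any distortion apply to the point x, -y, -z); pixel columns grow to the right and rows downward; lengths in m; the calibration is good to about 2 mm. A picture is of the moment at which its call begins: read the wrist's pose just before it. camera_params takes no time and is no camera call; for the wrist camera it gives the pose at the moment of the call.
- bot.finish_job(): hands the job in, once; it reports no verdict.
The state is a dict: "time": time; "q": joint angles; "joint_vel": joint speeds; "joint_torque": joint torques, N m; "tool_pos": TCP position; "tcp_rot": TCP orientation; "wrist_force": force on the tool from outside, world axes, zero at the start; "torque": the same for the moment, N m; "width": opening from 0.0 (shut) to 1.0 (fully open).
Only numpy, scipy, OpenCV 4.12 (cv2) and the standard library are available. Lean on these libraries where they do the work, as an engineer would, in place of code of your own. Each camera call takes 0.05 s, during which the arm holds its last target. There are 200 camera calls.

TASK

Clip the leather sample plate to the microscope stage: press the red thumb button on the clip's heel just far enough to raise its toe, swing the raised clip round its screw until the toe is over the clear strip at the end of the plate nearest the screw, and let it down there. Let go and press the green button on the remote to take the picture while the clip holds, then raise the clip and swing it well clear of the plate again in the same way. Do not force the clip, drag or knock its toe against the plate, touch or shift the plate, or disturb the other things.

Things in the scene. Friction and masses are not known exactly. Their poses are not given: they have to be found in the camera images.
- microscope: Digital microscope, fixed. White base 200 (x) x 270 (y) mm; its flat top, 25 mm above the desk, is the stage. Origin under the middle of the base. Black camera barrel, 34 mm wide (collar 44), from 130 to 250 mm above the desk over the middle of the stage; post and focus block 78 mm further along its +x, up to 280 mm high.
- clip_base: Brass collar fixed on the stage, 91 mm along the microscope's +y from its middle; origin on the pivot screw's vertical axis at the stage surface, axes parallel to the microscope's. It carries the steel spring clip, a 12 mm wide blade with its toe 60 mm from the axis and, the opposite way, its heel with a red thumb button. The screw head's top is 16 mm above the stage. Over 16 N on the clip spoils it.
- clip (a joint): Swing of the clip about its screw (rad), light, but stays where left. 0: toe points along the microscope's -y, to the plate; positive is counter-clockwise from above, at +1.57 the toe points along the microscope's +x. Free from -0.6 to 1.6. Clear of the plate above 0.7.
- clip_toe (a point): Point of the stage surface straight below the clip's toe, 60 mm from the axis; does not show the toe's height. The blade rocks over the collar: pressing the heel button lifts the toe 2.3 times as far. Unpressed, the toe is 0.5 mm above the bare stage; it reaches the plate's top with 7 N on the button, is 2 to 3 mm above it with 11 to 12 N (3 mm of button travel).
- clip_thumb (a point): Point of the stage surface straight below the clip's red domed thumb button (21 mm wide, 25 mm (+-1) from the screw axis, opposite the toe). It does not show the button's height: heels have been bent by use, so the unpressed top stands anywhere from 22 to 30 mm above the stage; feel for it. It begins to yield at 2 N, then 3.5 N per mm. Fingertips pressed on it carry the clip round by friction.
- plate: Loose clear sample plate, 50 (x) x 76 (y) x 4 mm, origin in the middle of its underside, lying on the stage under the lens. A tan leather swatch covers the middle 42 mm of its length; the bare clear strip for the clip is its last 17 mm at its +y end, nearest the screw (y from 21 to 38 mm). The toe should bear near its y = 31 mm.
- remote: Grey remote box 62 (x) x 100 (y) x 26 mm fixed on the desk, origin in the middle of its underside.
- capture (a joint): Travel of the remote's green round push button (m), 0 up, 0.006 fully down, springs back; fully down takes 5 N, the picture is taken beyond 4 mm.
- capture_top (a point): Middle of the green button's top face (28 mm wide).
- wallet_brown: Bystander: dark brown folded wallet 90 x 112 x 18 mm, origin under its middle.
- wallet_black: Bystander: black folded wallet 90 x 112 x 18 mm, origin under its middle.
- spare_plate: Bystander: second sample plate with black leather, 50 x 76 x 4 mm, on the desk.
- tile: Bystander: white calibration tile 26 x 26 x 5 mm on the microscope base, at the end away from the clip.
- loupe: Bystander: black and steel loupe, 40 mm wide, 38 mm tall, standing on the desk.
- phone: Bystander: black phone 75 x 155 x 9 mm.
- calculator: Bystander: black desk calculator 150 x 105 x 20 mm.
There are look-alikes about, which are no part of the job. Several things have the shape of the remote; the one meant has the colours described above.

How it is judged:
On the way, in this order (a step that is already met when the one before it is completed fails the run):
1. the clip's toe bears on the clear strip at the end of the plate nearest the screw and the robot has let go of the clip (y of clip_toe in the frame of plate between 0.023 and 0.038 m and x of clip_toe in the frame of plate between -0.021 and 0.021 m and contact force between clip_base and plate above 1 N and contact force between each of the fingers, the arm and clip_base below 0.1 N), for 0.2 s.
2. the green button is pressed while the clip holds the plate (y of clip_toe in the frame of plate between 0.023 and 0.038 m and x of clip_toe in the frame of plate between -0.021 and 0.021 m and contact force between clip_base and plate above 1 N and value of joint capture above 0.004 m), for 0.05 s.
At the end, for the whole second after the job is handed in: The clip is swung clear (its swing above 0.7 rad) and at rest, bearing on nothing and let go; the sample plate lies flat and still on the stage within 4 mm of where it started; the green button is up again (value of joint clip above 0.7 rad and velocity of joint clip between -0.05 and 0.05 rad/s and contact force between clip_base and plate below 0.05 N and distance of plate from where it was at the start of the episode below 0.004 m and angle between plate's own z axis and vertical below 0.05 rad and linear speed of plate below 0.01 m/s and value of joint capture below 0.002 m and contact force between each of the fingers, the arm and clip_base below 0.1 N); the robot touches nothing.
It fails at once if the clip is forced: the robot presses on it with more than 16 N (contact force between any of the fingers, the arm and clip_base above 16 N).
It fails at once if the toe is dragged or knocked against the plate: it bears on the plate with more than 1 N anywhere but on the clear strip (contact force between clip_base and plate above 1 N and not (y of clip_toe in the frame of plate between 0.023 and 0.038 m and x of clip_toe in the frame of plate between -0.021 and 0.021 m)).
It fails at once if the plate is shifted by more than 4 mm (distance of plate from where it was at the start of the episode above 0.004 m).
It fails at once if the robot touches the sample plate (contact force between any of the fingers, the arm and plate above 0.5 N).
It fails at once if a bystander is moved by more than 10 mm (distance of any of wallet_brown, wallet_black, spare_plate, tile, loupe, phone, calculator from where it was at the start of the episode above 0.01 m).
It also fails if it takes over 72 s, if anything falls off the work surface, if the arm or the gripper's body presses on something with over 40 N, if the wrist force passes 120 N, or if a joint passes its speed limit or range.

## Working session

There is one attempt and no reset: what is moved stays moved. The work goes in short steps, Python scripts to look and compute and a tool call to move; the robot and the scene stay as the last step left them, time stands still between calls to the robot, and variables do not carry over. Pictures are saved under pics/ and viewed, about 8 in all and at most 12, crops included, and the job is handed in when it is done.

Besides the shell and the picture viewer there is one more tool, called by a JSON object that holds its "fn" and its "kwargs", one argument or row to a line. jog_arm: Moves the arm, as the interface text tells. Its arguments: {"type":"object","properties":{"plan":{"type":"array","items":{"type":"object","properties":{"claw":{"type":"number"},"x":{"type":"number"},"y":{"type":"number"},"z":{"type":"number"},"turn":{"type":"number"}}}},"newtons":{"type":"number"}},"required":["plan"]}

```bash
mkdir -p pics; ls
cat > h.py <<'E'
import numpy as np, cv2, json
from workcell import bot
from scipy.spatial.transform import Rotation as R
def ray(P,uv):
    K=np.array([[P['fx'],0,P['cx']],[0,P['fy'],P['cy']],[0,0,1.]])
    n=cv2.undistortPoints(np.array(uv,float).reshape(-1,1,2),K,np.array(P['D'],float)).reshape(-1,2)
    T=np.array(P['world_to_cam']);Rm=T[:3,:3];o=-Rm.T@T[:3,3]
    d=np.c_[n[:,0],-n[:,1],-np.ones(len(n))]@Rm
    return o,d
def onplane(P,uv,z):
    o,d=ray(P,uv); return o+d*((z-o[2])/d[:,2])[:,None]
def proj(P,X):
    T=np.array(P['world_to_cam']);K=np.array([[P['fx'],0,P['cx']],[0,P['fy'],P['cy']],[0,0,1.]])
    c=np.atleast_2d(X)@T[:3,:3].T+T[:3,3]; c=c*[1,-1,-1]
    return cv2.projectPoints(c,np.zeros(3),np.zeros(3),K,np.array(P['D'],float))[0].reshape(-1,2)
def snap(n,f):
    P=bot.camera_params(n);I=bot.read_camera(n);cv2.imwrite('pics/'+f,I[:,:,::-1]);return P,I
E
python3 - <<'E'
from h import *
for n in ['scene','top']:
    P,I=snap(n,n+'0.png'); T=np.array(P['world_to_cam']);print(n,-T[:3,:3].T@T[:3,3],T[:3,:3].round(2).tolist(),P['fx'],P['D'])
    json.dump({k:np.array(v).tolist() for k,v in P.items()},open(n+'.json','w'))
print(bot.read_state())
a=cv2.imread('pics/scene0.png');b=cv2.imread('pics/top0.png')
E
```

```text
pics
scene [ 1.26033473 -0.73703451  0.82351607] [[0.76, 0.65, -0.01], [-0.38, 0.45, 0.81], [0.53, -0.61, 0.59]] 429.2701339061289 [0.03489742 0.         0.         0.         0.        ]
top [0.3775659  0.03040165 1.20141313] [[-0.02, -1.0, -0.03], [0.99, -0.02, 0.15], [-0.15, -0.03, 0.99]] 431.7745532221629 [-0.03409247  0.          0.          0.          0.        ]
{'time': 0.1, 'q': array([ 1.27410756e+00,  2.64689688e-01,  1.60524784e+00,  3.13742179e-06,
        1.27371416e+00, -3.68778344e-02]), 'joint_vel': array([-0.00069803, -0.00060664, -0.00264888, -0.00053638, -0.00157351,
        0.00340875]), 'joint_torque': array([-8.21031645e-04, -5.16699171e+01, -3.68594348e+01, -9.31262662e-05,
        6.22141917e-03,  2.61671585e-05]), 'tool_pos': array([0.17319653, 0.65170911, 0.23007291]), 'tcp_rot': array([-0.40691974, -3.11477838,  0.00318832]), 'wrist_force': array([-0.14690064, -0.01102808, -0.02202814]), 'torque': array([ 0.0666363 , -0.03593534,  0.03384371]), 'width': 0.996583575868986}
```

View pics/scene0.png

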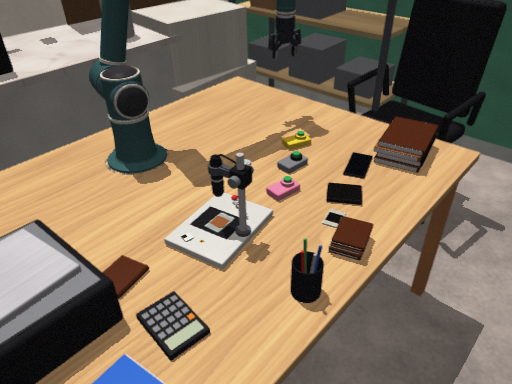

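View pics/top0.png

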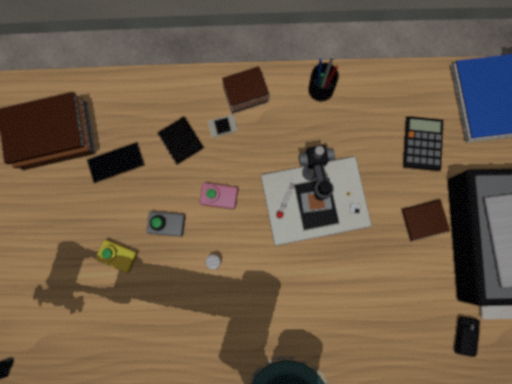

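Run:
```python
from h import *
P=json.load(open('top.json'));b=cv2.imread('pics/top0.png')
h=cv2.cvtColor(b,cv2.COLOR_BGR2HSV)
m=((h[...,1]<40)&(h[...,2]>150)).astype(np.uint8); m[:150]=0;m[250:]=0;m[:,:255]=0;m[:,380:]=0
c=max(cv2.findContours(m,0,2)[0],key=cv2.contourArea)
hull=cv2.convexHull(c); X=onplane(P,hull.reshape(-1,2),.025)[:,:2]
r=cv2.minAreaRect((X*1000).astype(np.float32));print('base',r)
red=(((h[...,0]<8)|(h[...,0]>172))&(h[...,1]>150)&(h[...,2]>110)).astype(np.uint8);red[:,:265]=0;red[:,300:]=0;red[:180]=0;red[240:]=0
n,l,s,ce=cv2.connectedComponentsWithStats(red);print(s,ce)
for i in range(1,n):print('red',onplane(P,ce[i],.050))
g=((h[...,0]>45)&(h[...,0]<85)&(h[...,1]>120)&(h[...,2]>60)).astype(np.uint8);g[:,230:]=0;g[:150]=0
n,l,s,ce=cv2.connectedComponentsWithStats(g)
for i in range(1,n):
  if s[i,4]>20:print('green',ce[i],s[i,4],onplane(P,ce[i],.032))
# grey remote
print('box',onplane(P,[[148,211],[184,213],[184,236],[148,233]],.026))
cr=cv2.resize(b[150:250,255:380],None,fx=6,fy=6,interpolation=cv2.INTER_CUBIC);cv2.imwrite('pics/c0.png',cr)
```

```text
base ((528.4789428710938, -89.55638122558594), (191.5426025390625, 262.43719482421875), 10.09239673614502)
[[     0      0    512    384 196589]
 [   277    212      5      5     19]] [[255.49772368 191.49781015]
 [279.05263158 214.15789474]]
red [[0.48979321 0.01147069 0.05      ]]
green [210.8   193.075] 40 [[0.55342414 0.19722975 0.032     ]]
green [156.1827957  222.06451613] 93 [[0.47643845 0.34745637 0.032     ]]
green [106.34782609 253.08695652] 69 [[0.39425367 0.48345593 0.032     ]]
box [[0.50798508 0.37247944 0.026     ]
 [0.50049218 0.27218372 0.026     ]
 [0.43740838 0.27168492 0.026     ]
 [0.44731434 0.3712691  0.026     ]]
```

View pics/c0.png

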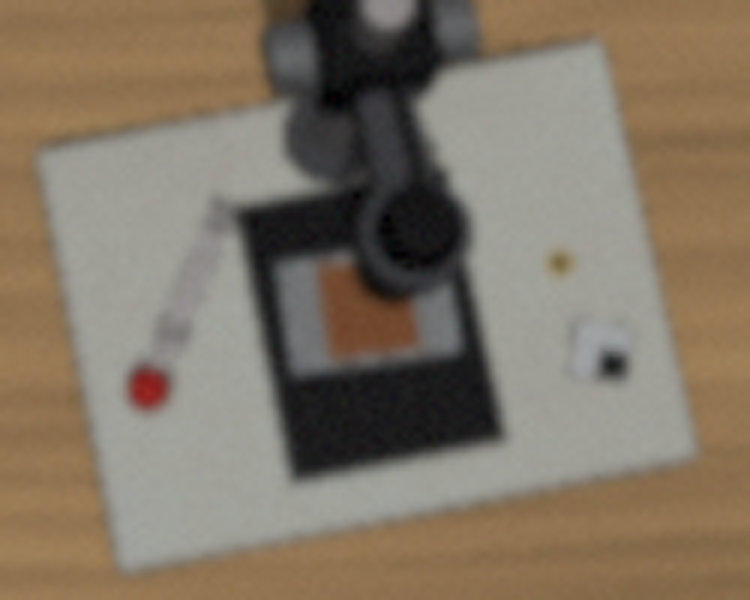

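{"fn": "jog_arm", "kwargs": {
  "plan": [
    {"claw": 1, "x": -0.042, "y": -0.043},
    {"claw": 1, "x": -0.042, "y": -0.043},
    {"claw": 1, "x": -0.042, "y": -0.043},
    {"claw": 1, "x": -0.042, "y": -0.043},
    {"claw": 1, "x": -0.042, "y": -0.043},
    {"claw": 1, "x": -0.042, "y": -0.043},
    {"claw": 1, "x": -0.042, "y": -0.043},
    {"claw": 1, "x": -0.042, "y": -0.043},
    {"claw": 1, "x": -0.042, "y": -0.043},
    {"claw": 1, "x": -0.02, "y": -0.02}
  ],
  "newtons": 30
}}

```text
schema error: expected keys claw, x, y, z, turn
```

Run:
```python
from h import *
s=bot.read_state();print(s)
Rt=R.from_rotvec(s['tcp_rot']).as_matrix();print(Rt.round(3))
P,I=snap('wrist','w1.png');T=np.array(P['world_to_cam']);o=-T[:3,:3].T@T[:3,3];print('cam in tool',Rt.T@(o-s['tool_pos']),'look',-T[2,:3])
json.dump({k:np.array(v).tolist() for k,v in P.items()},open('w1.json','w'))
```

```text
{'time': 0.1, 'q': array([ 1.27410756e+00,  2.64689688e-01,  1.60524784e+00,  3.13742179e-06,
        1.27371416e+00, -3.68778344e-02]), 'joint_vel': array([-0.00069803, -0.00060664, -0.00264888, -0.00053638, -0.00157351,
        0.00340875]), 'joint_torque': array([-8.21031645e-04, -5.16699171e+01, -3.68594348e+01, -9.31262662e-05,
        6.22141917e-03,  2.61671585e-05]), 'tool_pos': array([0.17319653, 0.65170911, 0.23007291]), 'tcp_rot': array([-0.40691974, -3.11477838,  0.00318832]), 'wrist_force': array([-0.14690064, -0.01102808, -0.02202814]), 'torque': array([ 0.0666363 , -0.03593534,  0.03384371]), 'width': 0.996583575868986}
[[-0.966  0.257 -0.001]
 [ 0.257  0.966 -0.002]
 [ 0.    -0.002 -1.   ]]
cam in tool [ 7.78841210e-02 -2.16049054e-05 -1.42581806e-01] look [ 0.29385827 -0.08038056 -0.95246327]
```

View pics/w1.png

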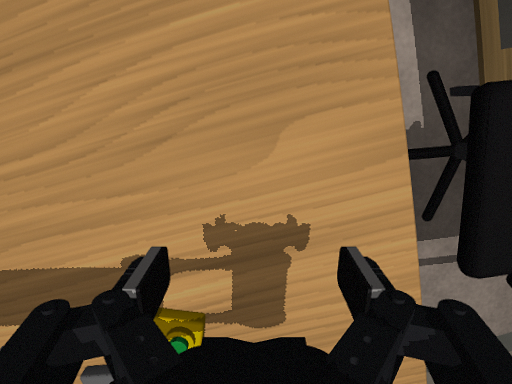

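{"fn": "jog_arm", "kwargs": {
  "plan": [
    {"claw": 1, "x": -0.042, "y": -0.043, "z": 0, "turn": 0},
    {"claw": 1, "x": -0.042, "y": -0.043, "z": 0, "turn": 0},
    {"claw": 1, "x": -0.042, "y": -0.043, "z": 0, "turn": 0},
    {"claw": 1, "x": -0.042, "y": -0.043, "z": 0, "turn": 0},
    {"claw": 1, "x": -0.042, "y": -0.043, "z": 0, "turn": 0},
    {"claw": 1, "x": -0.042, "y": -0.043, "z": 0, "turn": 0},
    {"claw": 1, "x": -0.042, "y": -0.043, "z": 0, "turn": 0},
    {"claw": 1, "x": -0.042, "y": -0.043, "z": 0, "turn": 0},
    {"claw": 1, "x": -0.042, "y": -0.043, "z": 0, "turn": 0},
    {"claw": 1, "x": -0.03, "y": -0.03, "z": 0, "turn": 0}
  ],
  "newtons": 30
}}

```text
time: 1.4
tool_pos: [0.4612, 0.1422, 0.2312]
tcp_rot: [0.409, 3.115, -0.0]
wrist_force: [0.7, 1.2, -0.8]
width: 0.003
```

Run:
```python
from h import *
s=bot.read_state();print(s)
Rt=R.from_rotvec(s['tcp_rot']).as_matrix();print(Rt.round(3))
P,I=snap('wrist','w2.png')
json.dump({k:np.array(v).tolist() for k,v in P.items()},open('w2.json','w'))
```

```text
{'time': 1.4, 'q': array([ 2.47620733e-01, -1.06001483e-01,  2.00166384e+00, -2.91606096e-04,
        1.24586786e+00, -1.06170429e+00]), 'joint_vel': array([-0.67251011,  0.12890256, -0.11580536,  0.01130335, -0.01270375,
       -0.67439133]), 'joint_torque': array([  2.67846264, -31.62360549, -35.63438416,  -0.19943587,
         0.1569813 ,   0.62140876]), 'tool_pos': array([0.46120691, 0.14218156, 0.23117869]), 'tcp_rot': array([ 4.09383344e-01,  3.11464341e+00, -3.67139602e-04]), 'wrist_force': array([ 0.66945316,  1.18689664, -0.82662837]), 'torque': array([-0.00982477, -0.00953369,  0.06703382]), 'width': 0.003467414310280801}
[[-0.966  0.258  0.   ]
 [ 0.258  0.966 -0.   ]
 [-0.    -0.    -1.   ]]
```

View pics/w2.png

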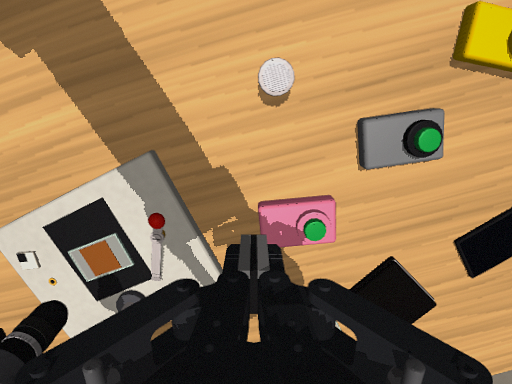

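Run:
```python
from h import *
P=json.load(open('w2.json'));b=cv2.imread('pics/w2.png');h=cv2.cvtColor(b,cv2.COLOR_BGR2HSV)
red=(((h[...,0]<5)|(h[...,0]>172))&(h[...,1]>170)&(h[...,2]>100)).astype(np.uint8);red[:,200:]=0;red[:,:140]=0;red[260:]=0
n,l,s,ce=cv2.connectedComponentsWithStats(red);i=1+s[1:,4].argmax();print(s[i],ce[i])
T=json.load(open('top.json'))
o1,d1=ray(P,ce[i]);o2,d2=ray(T,[279.05,214.16])
A=np.stack([d1[0],-d2[0]],1);t=np.linalg.lstsq(A,o2-o1,rcond=None)[0];print('red',o1+t[0]*d1[0],o2+t[1]*d2[0],onplane(P,ce[i],.05))
g=((h[...,0]>45)&(h[...,0]<85)&(h[...,1]>120)&(h[...,2]>60)).astype(np.uint8)
n,l,s,ce=cv2.connectedComponentsWithStats(g)
for i in range(1,n):
  if s[i,4]>50:
    print('green',ce[i],s[i,4],onplane(P,ce[i],.035))
    if ce[i][0]>380:
      o1,d1=ray(P,ce[i]);o2,d2=ray(T,[156.18,222.06]);A=np.stack([d1[0],-d2[0]],1);t=np.linalg.lstsq(A,o2-o1,rcond=None)[0];print('tri',o1+t[0]*d1[0],o2+t[1]*d2[0])
print('corner',onplane(P,[[152,151],[0,232]],.025), 'box',onplane(P,[[358,118],[440,109],[444,157]],.026))
cv2.imwrite('pics/c2.png',cv2.resize(b[140:320,0:240],None,fx=3.3,fy=3.3,interpolation=cv2.INTER_CUBIC))
```

```text
[148 215  16  14 161] [155.58385093 221.36645963]
red [0.49099522 0.01201292 0.0489402 ] [0.48990051 0.01145883 0.04884261] [[0.49065252 0.01250333 0.05      ]]
green [428.72669492 139.1779661 ] 472 [[0.48049042 0.3494457  0.035     ]]
tri [0.47658519 0.34171594 0.04899487] [0.47500009 0.34281225 0.04915808]
green [314.43513514 229.52702703] 370 [[0.55811215 0.19620697 0.035     ]]
corner [[ 0.41152666  0.02943346  0.025     ]
 [ 0.45847579 -0.2170941   0.025     ]] box [[0.43712044 0.27446234 0.026     ]
 [0.45085442 0.37122969 0.026     ]
 [0.50981779 0.3714651  0.026     ]]
```

View pics/c2.png

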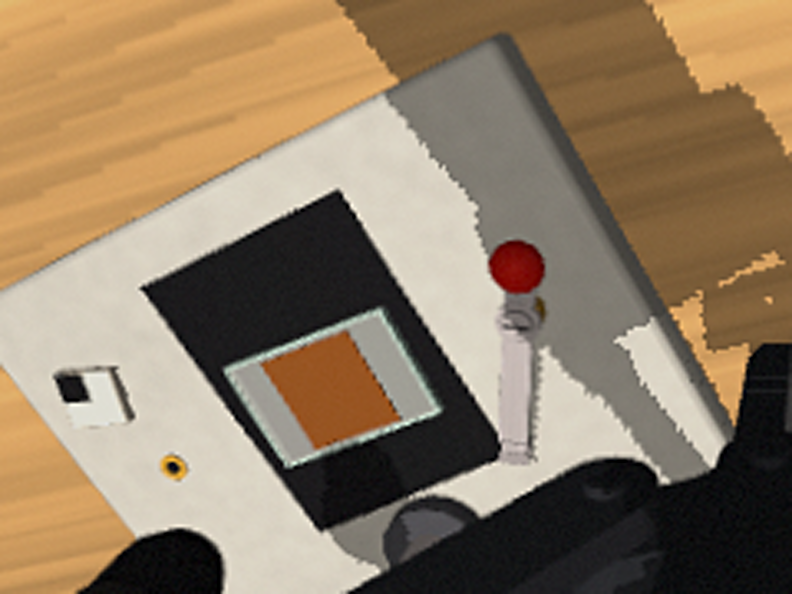

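Run:
```python
from h import *
P=json.load(open('w2.json'))
f=lambda l,z:onplane(P,np.array(l)/3.3+[0,140],z)[:,:2]
c=f([[383,308],[441,410],[288,466],[224,370]],.029)
print(c); pc=c.mean(0)
ydir=(c[0]+c[1]-c[2]-c[3]);th=np.arctan2(ydir[1],ydir[0])-np.pi/2
print('plate',pc,np.degrees(th),np.linalg.norm(c[0]-c[3]),np.linalg.norm(c[0]-c[1]))
sc=f([[521,319]],.041)[0];toe=f([[518,455]],.027)[0];red=np.array([.4905,.012])
print('screw',sc,'toe',toe,'d',np.linalg.norm(toe-sc),'toe ang',np.degrees(np.arctan2(*(toe-red)[::-1])))
c1=f([[498,36]],.025)[0];m=np.radians(10.1)
for a in (10.1,):
  u=np.array([np.cos(m),np.sin(m)]);v=np.array([-np.sin(m),np.cos(m)])
  print('mic from corner',c1+.1*u-.135*v, 'screw',c1+.1*u-.044*v)
Rp=np.array([[np.cos(th),-np.sin(th)],[np.sin(th),np.cos(th)]])
S=(sc+c1+.1*u-.044*v)/2;print('S',S)
for s in (-20,-15,-10,-5,0,5,10):
  a=np.radians(-90+10.1+s);t=S+.06*np.array([np.cos(a),np.sin(a)]);h=S-.025*np.array([np.cos(a),np.sin(a)])
  print(s,'toe in plate',Rp.T@(t-pc),'thumb',h)
```

```text
[[ 0.50002105 -0.05423114]
 [ 0.54896834 -0.04943334]
 [ 0.55818679 -0.12500783]
 [ 0.50919691 -0.13118521]]
plate [ 0.52909327 -0.08996438] 6.876423603057412 0.07749918968680565 0.04918187471799518
screw [0.51392882 0.00359368] toe [ 0.57821781 -0.02725372] d 0.07130662865685929 toe ang -24.108517229991723
mic from corner [ 0.53319601 -0.08718022] screw [0.51723764 0.00240957]
S [0.51558323 0.00300162]
-20 toe in plate [-0.01960047  0.0364685 ] thumb [0.51988146 0.02762935]
-15 toe in plate [-0.01452779  0.03517772] thumb [0.51771865 0.02791025]
-10 toe in plate [-0.00936192  0.03433396] thumb [0.5155396  0.02800158]
-5 toe in plate [-0.00414216  0.03394364] thumb [0.51336087 0.02790265]
0 toe in plate [0.00109174 0.03400974] thumb [0.51119906 0.0276142 ]
5 toe in plate [0.00629998 0.03453176] thumb [0.50907062 0.02713844]
10 toe in plate [0.01144289 0.03550571] thumb [0.50699174 0.02647898]
```

{"fn": "jog_arm", "kwargs": {
  "plan": [
    {"claw": 1, "x": -0.0206, "y": -0.0394, "z": 0, "turn": 0},
    {"claw": 1, "x": -0.0206, "y": -0.0394, "z": 0, "turn": 0},
    {"claw": 1, "x": -0.0206, "y": -0.0394, "z": 0, "turn": 0},
    {"claw": 1, "x": 0, "y": 0, "z": 0.06, "turn": 0},
    {"claw": 1, "x": 0, "y": 0, "z": 0.06, "turn": 0},
    {"claw": 1, "x": 0, "y": 0, "z": 0.04, "turn": 0},
    {"claw": 1, "x": 0, "y": 0, "z": 0, "turn": 0},
    {"claw": 1, "x": 0, "y": 0, "z": 0, "turn": 0}
  ]
}}

```text
time: 2.45
tool_pos: [0.4911, 0.0146, 0.0727]
tcp_rot: [0.406, 3.113, 0.0]
wrist_force: [0.0, -0.1, 0.5]
width: 0.001
```

Run:
```python
from h import *
print(bot.read_state())
P,I=snap('wrist','w3.png');print(proj(P,[[.4905,.012,.049]]))
P,I2=snap('scene','s3.png');q=proj(P,[[.4905,.012,.049]])[0].astype(int);print(q)
c=I2[q[1]-45:q[1]+45,q[0]-60:q[0]+60]
im=np.vstack([cv2.resize(c,(400,300)),cv2.resize(I[84:384],(400,300*400//512))]);cv2.imwrite('pics/m3.png',im[:,:,::-1])
```

```text
{'time': 2.45, 'q': array([-2.10647348e-02,  7.57580627e-02,  2.14091734e+00,  1.42555830e-05,
        9.22998871e-01, -1.33226609e+00]), 'joint_vel': array([-8.25268742e-04, -2.22584603e-02, -2.69154800e-02, -6.83850051e-04,
       -3.67310868e-03, -5.05310222e-05]), 'joint_torque': array([-2.41883233e-02, -3.34531295e+01, -2.90549111e+01, -1.88726561e-03,
        1.17138564e-01,  1.59369207e-03]), 'tool_pos': array([0.49114196, 0.01456217, 0.07271793]), 'tcp_rot': array([4.06393513e-01, 3.11327442e+00, 3.44563607e-04]), 'wrist_force': array([ 0.04313121, -0.08398028,  0.46429982]), 'torque': array([ 0.02496127, -0.01568184, -0.01779144]), 'width': 0.0008830175852355264}
[[249.13306508 230.56122452]]
[233 193]
```

View pics/m3.png

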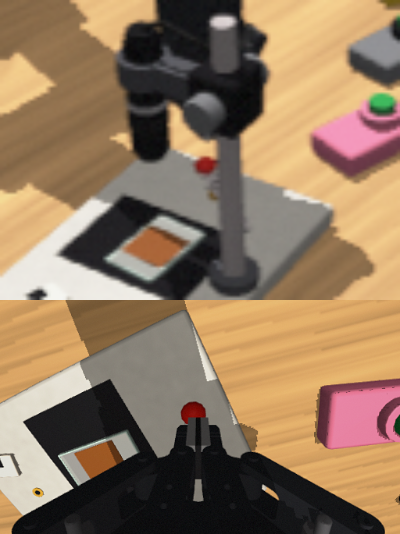

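{"fn": "jog_arm", "kwargs": {
  "plan": [
    {"claw": 1, "x": 0, "y": -0.0025, "z": 0.014, "turn": 0},
    {"claw": 1, "x": 0, "y": 0, "z": 0.002, "turn": 0},
    {"claw": 1, "x": 0, "y": 0, "z": 0, "turn": 0},
    {"claw": 1, "x": 0, "y": 0, "z": 0, "turn": 0}
  ]
}}

```text
time: 3.05
tool_pos: [0.4894, 0.012, 0.0554]
tcp_rot: [0.407, 3.115, 0.0]
wrist_force: [-0.5, -0.1, -0.6]
width: -0.001
```

{"fn": "jog_arm", "kwargs": {
  "plan": [
    {"claw": 1, "x": 0, "y": 0, "z": 0.001, "turn": 0},
    {"claw": 1, "x": 0, "y": 0, "z": 0.001, "turn": 0},
    {"claw": 1, "x": 0, "y": 0, "z": 0, "turn": 0}
  ]
}}

```text
time: 3.42
tool_pos: [0.4893, 0.012, 0.0532]
tcp_rot: [-0.407, -3.115, 0.0]
wrist_force: [-0.4, 0.6, -0.6]
width: 0.001
```

{"fn": "jog_arm", "kwargs": {
  "plan": [
    {"claw": 1, "x": 0, "y": 0, "z": 0.001, "turn": 0},
    {"claw": 1, "x": 0, "y": 0, "z": 0, "turn": 0}
  ]
}}

```text
time: 3.68
tool_pos: [0.4892, 0.012, 0.0522]
tcp_rot: [-0.407, -3.115, 0.0]
wrist_force: [-0.7, 0.8, 0.7]
width: -0.001
```

{"fn": "jog_arm", "kwargs": {
  "plan": [
    {"claw": 1, "x": 0, "y": 0, "z": 0.001, "turn": 0},
    {"claw": 1, "x": 0, "y": 0, "z": 0, "turn": 0}
  ]
}}

```text
time: 3.92
tool_pos: [0.4892, 0.012, 0.0512]
tcp_rot: [-0.407, -3.115, 0.0]
wrist_force: [-0.6, 0.1, 0.2]
width: 0.004
```

{"fn": "jog_arm", "kwargs": {
  "plan": [
    {"claw": 1, "x": 0, "y": 0, "z": 0.001, "turn": 0},
    {"claw": 1, "x": 0, "y": 0, "z": 0, "turn": 0}
  ]
}}

```text
time: 4.18
tool_pos: [0.4892, 0.012, 0.0502]
tcp_rot: [-0.407, -3.115, 0.0]
wrist_force: [0.4, -0.9, 0.1]
width: -0.0
```

{"fn": "jog_arm", "kwargs": {
  "plan": [
    {"claw": 1, "x": 0, "y": 0, "z": 0.001, "turn": 0},
    {"claw": 1, "x": 0, "y": 0, "z": 0, "turn": 0}
  ]
}}

```text
time: 4.42
tool_pos: [0.4893, 0.012, 0.0495]
tcp_rot: [-0.407, -3.115, -0.0]
wrist_force: [-1.2, 0.4, 3.5]
width: -0.002
```

{"fn": "jog_arm", "kwargs": {
  "plan": [
    {"claw": 1, "x": 0, "y": 0, "z": 0.001, "turn": 0},
    {"claw": 1, "x": 0, "y": 0, "z": 0, "turn": 0}
  ]
}}

```text
time: 4.68
tool_pos: [0.4891, 0.0122, 0.0486]
tcp_rot: [-0.407, -3.114, -0.0]
wrist_force: [-3.5, 1.0, 6.0]
width: -0.002
```

{"fn": "jog_arm", "kwargs": {
  "plan": [
    {"claw": 1, "x": 0, "y": 0, "z": 0.001, "turn": 0},
    {"claw": 1, "x": 0, "y": 0, "z": 0, "turn": 0}
  ]
}}

```text
time: 4.92
tool_pos: [0.4888, 0.0123, 0.0479]
tcp_rot: [-0.407, -3.114, -0.001]
wrist_force: [-4.6, 1.3, 8.5]
width: 0.001
```

{"fn": "jog_arm", "kwargs": {
  "plan": [
    {"claw": 1, "x": 0.001, "y": 0, "z": 0.0006, "turn": 0},
    {"claw": 1, "x": 0, "y": 0, "z": 0, "turn": 0}
  ]
}}

```text
time: 5.18
tool_pos: [0.4887, 0.0125, 0.0477]
tcp_rot: [0.407, 3.115, 0.001]
wrist_force: [-2.8, 1.7, 9.8]
width: -0.0
```

{"fn": "jog_arm", "kwargs": {
  "plan": [
    {"claw": 1, "x": 0.0005, "y": 0, "z": 0.0006, "turn": 0},
    {"claw": 1, "x": 0, "y": 0, "z": 0, "turn": 0}
  ]
}}

```text
time: 5.42
tool_pos: [0.4886, 0.0126, 0.0473]
tcp_rot: [0.407, 3.114, 0.001]
wrist_force: [-3.7, 0.9, 9.9]
width: -0.001
```

{"fn": "jog_arm", "kwargs": {
  "plan": [
    {"claw": 1, "x": 0.0003, "y": 0, "z": 0.0005, "turn": 0},
    {"claw": 1, "x": 0, "y": 0, "z": 0, "turn": 0}
  ]
}}

```text
time: 5.68
tool_pos: [0.4885, 0.0126, 0.047]
tcp_rot: [0.407, 3.114, 0.001]
wrist_force: [-3.5, 2.3, 11.6]
width: -0.001
```

{"fn": "jog_arm", "kwargs": {
  "plan": [
    {"claw": 1, "x": -0.0004, "y": 0.0023, "z": 0, "turn": 5},
    {"claw": 1, "x": 0, "y": 0, "z": 0, "turn": 0}
  ]
}}

```text
time: 5.92
tool_pos: [0.4897, 0.0149, 0.0471]
tcp_rot: [0.543, 3.092, 0.001]
wrist_force: [-2.4, 1.1, 10.6]
width: -0.002
```

{"fn": "jog_arm", "kwargs": {
  "plan": [
    {"claw": 1, "x": -0.0004, "y": 0.0023, "z": 0, "turn": 5},
    {"claw": 1, "x": -0.0004, "y": 0.0023, "z": 0, "turn": 5},
    {"claw": 1, "x": 0, "y": 0, "z": 0, "turn": 0}
  ]
}}

```text
time: 6.3
tool_pos: [0.4925, 0.019, 0.0472]
tcp_rot: [0.811, 3.033, 0.002]
wrist_force: [-0.8, 2.0, 10.3]
width: 0.004
```

Run:
```python
from h import *
Pt,It=snap('top','t4.png');Pw,Iw=snap('wrist','w4.png');Ps,Is=snap('scene','s4.png')
q=proj(Ps,[[.53,-.03,.03]])[0].astype(int)
im=np.vstack([np.hstack([cv2.resize(It[150:250,255:380],(375,300)),cv2.resize(Is[q[1]-40:q[1]+40,q[0]-50:q[0]+50],(375,300))]),cv2.resize(Iw[150:350,60:310],(750//2,300)).repeat(2,1)[:,:750]])
im=im[:600];cv2.imwrite('pics/m4.png',im[:,:,::-1])
```

```text
(no output)
```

View pics/m4.png

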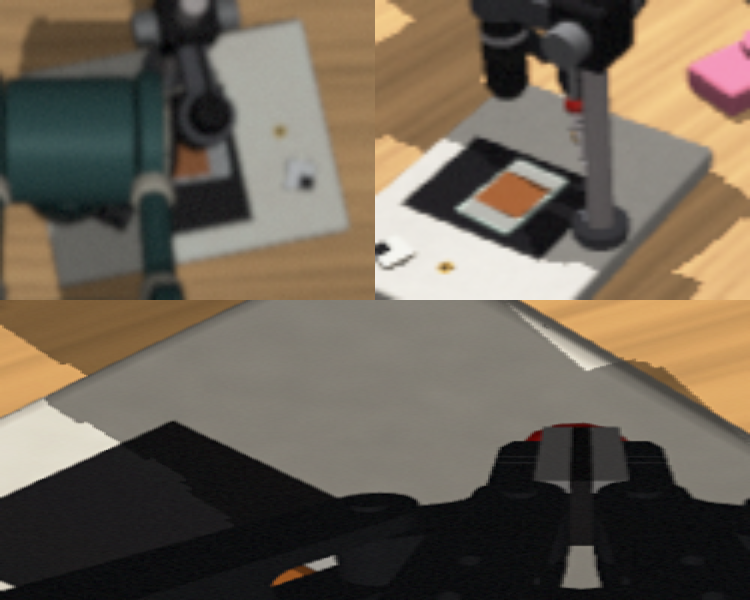

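{"fn": "jog_arm", "kwargs": {
  "plan": [
    {"claw": 1, "x": 0, "y": 0, "z": 0.0004, "turn": 0},
    {"claw": 1, "x": 0, "y": 0, "z": 0, "turn": 0},
    {"claw": 1, "x": 0, "y": 0, "z": 0, "turn": 0}
  ]
}}

```text
time: 6.82
tool_pos: [0.4925, 0.0191, 0.0469]
tcp_rot: [0.81, 3.033, 0.002]
wrist_force: [-3.4, 1.6, 12.0]
width: -0.001
```

Run:
```python
from h import *
f=[]
for i in range(4):
  f.append(bot.read_state()['wrist_force'].copy());bot.read_camera('scene')
print(np.array(f).round(1),bot.read_state()['tool_pos'])
```

```text
[[-3.4  1.6 12. ]
 [-2.7  2.7 11.8]
 [-3.4  3.1 11.3]
 [-2.8  2.  10.7]] [0.49247669 0.0190456  0.04695014]
```

{"fn": "jog_arm", "kwargs": {
  "plan": [
    {"claw": 1, "x": -0.0004, "y": 0.0023, "z": 0, "turn": 5},
    {"claw": 1, "x": -0.0004, "y": 0.0023, "z": 0, "turn": 5},
    {"claw": 1, "x": 0, "y": 0, "z": 0, "turn": 0}
  ]
}}

```text
time: 7.4
tool_pos: [0.496, 0.0226, 0.047]
tcp_rot: [1.072, 2.95, 0.003]
wrist_force: [-2.1, 3.1, 10.6]
width: 0.001
```

{"fn": "jog_arm", "kwargs": {
  "plan": [
    {"claw": 1, "x": -0.0004, "y": 0.0023, "z": 0, "turn": 5},
    {"claw": 1, "x": -0.0004, "y": 0.0023, "z": 0, "turn": 5},
    {"claw": 1, "x": 0, "y": 0, "z": 0, "turn": 0}
  ]
}}

```text
time: 7.78
tool_pos: [0.5, 0.0256, 0.0471]
tcp_rot: [1.325, 2.845, 0.004]
wrist_force: [-0.7, 2.8, 10.6]
width: -0.001
```

{"fn": "jog_arm", "kwargs": {
  "plan": [
    {"claw": 1, "x": -0.0004, "y": 0.0023, "z": 0.0003, "turn": 5},
    {"claw": 1, "x": -0.0004, "y": 0.0023, "z": 0, "turn": 5},
    {"claw": 1, "x": 0, "y": 0, "z": 0, "turn": 0}
  ]
}}

```text
time: 8.15
tool_pos: [0.5045, 0.0278, 0.0471]
tcp_rot: [1.568, 2.719, 0.005]
wrist_force: [-1.8, 3.1, 11.6]
width: 0.005
```

{"fn": "jog_arm", "kwargs": {
  "plan": [
    {"claw": 1, "x": -0.0004, "y": 0.0023, "z": 0, "turn": 5},
    {"claw": 1, "x": -0.0004, "y": 0.0023, "z": 0, "turn": 5},
    {"claw": 1, "x": 0, "y": 0, "z": 0, "turn": 0},
    {"claw": 1, "x": 0, "y": 0, "z": 0, "turn": 0}
  ]
}}

```text
time: 8.65
tool_pos: [0.5092, 0.0293, 0.0472]
tcp_rot: [1.798, 2.572, 0.007]
wrist_force: [-0.2, 3.5, 10.2]
width: 0.004
```

Run:
```python
from h import *
Pt,It=snap('top','t5.png');Pw,Iw=snap('wrist','w5.png');Ps,Is=snap('scene','s5.png')
q=proj(Ps,[[.53,-.03,.03]])[0].astype(int)
im=np.vstack([cv2.resize(Is[q[1]-40:q[1]+40,q[0]-50:q[0]+50],(375,300)),cv2.resize(Iw[150:350,60:310],(375,300))])
cv2.imwrite('pics/m5.png',im[:,:,::-1]);print(bot.read_state()['tool_pos'])
```

```text
[0.50926934 0.02926369 0.04719663]
```

View pics/m5.png

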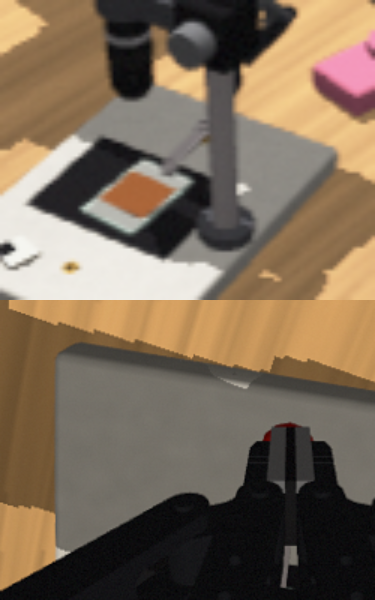

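{"fn": "jog_arm", "kwargs": {
  "plan": [
    {"claw": 1, "x": -0.0005, "y": 0, "z": -0.0008, "turn": 0},
    {"claw": 1, "x": -0.0005, "y": 0, "z": -0.0008, "turn": 0},
    {"claw": 1, "x": -0.0005, "y": 0, "z": -0.0008, "turn": 0},
    {"claw": 1, "x": -0.0003, "y": 0, "z": -0.0008, "turn": 0},
    {"claw": 1, "x": 0, "y": 0, "z": -0.001, "turn": 0},
    {"claw": 1, "x": 0, "y": 0, "z": -0.003, "turn": 0},
    {"claw": 1, "x": 0, "y": 0, "z": -0.01, "turn": 0},
    {"claw": 1, "x": 0, "y": 0, "z": -0.04, "turn": 0},
    {"claw": 1, "x": 0, "y": 0, "z": 0, "turn": 0}
  ]
}}

```text
time: 9.93
tool_pos: [0.5101, 0.0267, 0.1059]
tcp_rot: [1.796, 2.57, 0.006]
wrist_force: [0.5, -0.3, -0.5]
width: -0.003
```

Run:
```python
from h import *
Pw,Iw=snap('wrist','w6.png');Ps,Is=snap('scene','s6.png')
q=proj(Ps,[[.53,-.03,.03]])[0].astype(int)
im=np.vstack([cv2.resize(Is[q[1]-40:q[1]+40,q[0]-50:q[0]+50],(375,300)),cv2.resize(Iw[84:],(375,220))])
cv2.imwrite('pics/m6.png',im[:,:,::-1]);s=bot.read_state();print(s['tool_pos'],s['q'],s['wrist_force'])
```

```text
[0.50737433 0.02668927 0.1027865 ] [ 3.57403249e-03  6.76915316e-02  2.08454150e+00 -8.35770132e-05
  9.88080019e-01 -3.47413199e-01] [ 0.4423155  -0.72330864 -1.30713487]
```

View pics/m6.png

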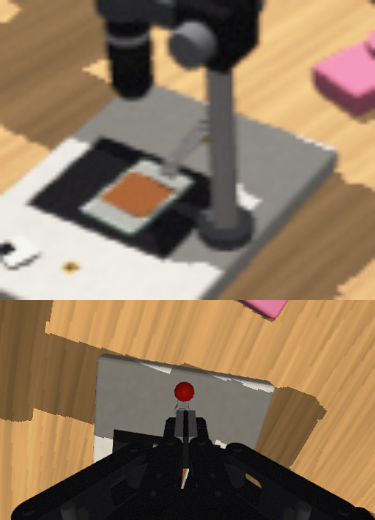

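{"fn": "jog_arm", "kwargs": {
  "plan": [
    {"claw": 1, "x": 0, "y": 0, "z": -0.05, "turn": 0},
    {"claw": 1, "x": 0.02, "y": 0, "z": -0.04, "turn": 0},
    {"claw": 1, "x": 0.051, "y": 0.016, "z": 0, "turn": 0},
    {"claw": 1, "x": 0.051, "y": 0.016, "z": 0, "turn": 0},
    {"claw": 1, "x": 0.051, "y": 0.016, "z": 0, "turn": 0},
    {"claw": 1, "x": 0.051, "y": 0.016, "z": 0, "turn": 0},
    {"claw": 1, "x": 0.045, "y": 0.016, "z": 0, "turn": 0},
    {"claw": 1, "x": 0, "y": 0, "z": 0, "turn": 0},
    {"claw": 1, "x": 0, "y": 0, "z": 0, "turn": 0}
  ]
}}

```text
time: 11.15
tool_pos: [0.4887, 0.3061, 0.1906]
tcp_rot: [-1.798, -2.575, 0.005]
wrist_force: [-0.7, -0.1, 0.0]
width: -0.002
```

Run:
```python
from h import *
P,I=snap('wrist','w7.png');s=bot.read_state();print(s['tool_pos'],s['wrist_force'])
json.dump({k:np.array(v).tolist() for k,v in P.items()},open('w7.json','w'))
b=cv2.imread('pics/w7.png');h=cv2.cvtColor(b,cv2.COLOR_BGR2HSV)
g=((h[...,0]>45)&(h[...,0]<85)&(h[...,1]>120)&(h[...,2]>60)).astype(np.uint8)
n,l,st,ce=cv2.connectedComponentsWithStats(g)
L=[(json.load(open('top.json')),[156.18,222.06]),(json.load(open('w2.json')),[428.73,139.18])]
for i in range(1,n):
  if st[i,4]>50:
    print(ce[i],st[i],onplane(P,ce[i],.035))
    A=[];B=[]
    M=np.zeros((3,3));v=np.zeros(3)
    rs=L+[(P,ce[i])]
    for p,u in rs:
      o,d=ray(p,u);d=d[0]/np.linalg.norm(d[0]);Q=np.eye(3)-np.outer(d,d);M+=Q;v+=Q@o
    X=np.linalg.solve(M,v);print('tri3',X,[ (proj(p,X)-u).round(1).tolist() for p,u in rs])
cv2.imwrite('pics/c7.png',b)
# thumb from w6 unavailable params
```

```text
[0.48901713 0.3056598  0.19089907] [-0.28676633 -0.06074887 -0.29752323]
[256.36925515 140.5562599 ] [243 127  28  28 631] [[0.4783555  0.34234434 0.035     ]]
tri3 [0.47683635 0.34362188 0.04585149] [[[0.0, -0.6]], [[0.1, -0.6]], [[-0.9, -0.3]]]
```

View pics/c7.png

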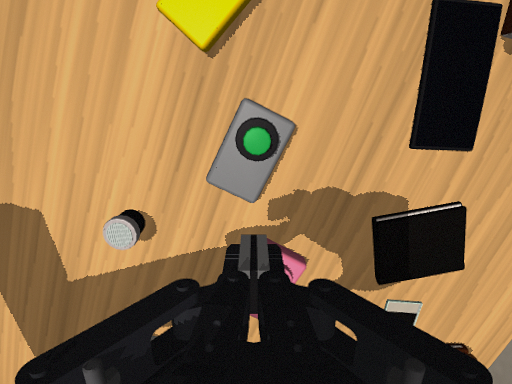

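{"fn": "jog_arm", "kwargs": {
  "plan": [
    {"claw": 1, "x": 0.04, "y": 0.0017, "z": 0, "turn": 0},
    {"claw": 1, "x": 0, "y": 0, "z": 0.05, "turn": 0},
    {"claw": 1, "x": 0, "y": 0, "z": 0.05, "turn": 0},
    {"claw": 1, "x": 0, "y": 0, "z": 0.032, "turn": 0},
    {"claw": 1, "x": 0, "y": 0, "z": 0, "turn": 0},
    {"claw": 1, "x": 0, "y": 0, "z": 0, "turn": 0}
  ]
}}

```text
time: 11.95
tool_pos: [0.4786, 0.3446, 0.0614]
tcp_rot: [1.801, 2.574, 0.002]
wrist_force: [-1.0, 1.0, 0.5]
width: 0.001
```

{"fn": "jog_arm", "kwargs": {
  "plan": [
    {"claw": 1, "x": 0, "y": 0, "z": 0.003, "turn": 0},
    {"claw": 1, "x": 0, "y": 0, "z": 0.003, "turn": 0},
    {"claw": 1, "x": 0, "y": 0, "z": 0.002, "turn": 0},
    {"claw": 1, "x": 0, "y": 0, "z": 0, "turn": 0}
  ]
}}

```text
time: 12.45
tool_pos: [0.4773, 0.345, 0.052]
tcp_rot: [-1.799, -2.575, 0.0]
wrist_force: [-0.6, -1.0, 0.4]
width: -0.002
```

{"fn": "jog_arm", "kwargs": {
  "plan": [
    {"claw": 1, "x": 0, "y": 0, "z": 0.002, "turn": 0},
    {"claw": 1, "x": 0, "y": 0, "z": 0, "turn": 0}
  ]
}}

```text
time: 12.7
tool_pos: [0.4773, 0.3449, 0.0498]
tcp_rot: [-1.799, -2.575, 0.001]
wrist_force: [-0.2, -0.6, -0.1]
width: -0.003
```

{"fn": "jog_arm", "kwargs": {
  "plan": [
    {"claw": 1, "x": 0, "y": 0, "z": 0.002, "turn": 0},
    {"claw": 1, "x": 0, "y": 0, "z": 0.002, "turn": 0},
    {"claw": 1, "x": 0, "y": 0, "z": 0, "turn": 0}
  ]
}}

```text
time: 13.08
tool_pos: [0.4777, 0.3451, 0.0462]
tcp_rot: [1.799, 2.575, 0.0]
wrist_force: [0.1, -0.8, 2.4]
width: -0.001
```

{"fn": "jog_arm", "kwargs": {
  "plan": [
    {"claw": 1, "x": 0, "y": 0, "z": 0.002, "turn": 0},
    {"claw": 1, "x": 0, "y": 0, "z": 0, "turn": 0}
  ]
}}

```text
time: 13.32
tool_pos: [0.4777, 0.3451, 0.0443]
tcp_rot: [1.799, 2.575, 0.001]
wrist_force: [-0.4, -0.5, 3.7]
width: -0.003
```

{"fn": "jog_arm", "kwargs": {
  "plan": [
    {"claw": 1, "x": 0, "y": 0, "z": 0.002, "turn": 0},
    {"claw": 1, "x": 0, "y": 0, "z": 0, "turn": 0}
  ]
}}

```text
time: 13.58
tool_pos: [0.4777, 0.3451, 0.0422]
tcp_rot: [1.799, 2.575, 0.001]
wrist_force: [-0.8, -0.7, 5.4]
width: 0.004
```

{"fn": "jog_arm", "kwargs": {
  "plan": [
    {"claw": 1, "x": 0, "y": 0, "z": 0.002, "turn": 0},
    {"claw": 1, "x": 0, "y": 0, "z": 0, "turn": 0}
  ]
}}

```text
time: 13.82
tool_pos: [0.4777, 0.3452, 0.0419]
tcp_rot: [1.799, 2.575, 0.0]
wrist_force: [-5.2, -3.3, 14.4]
width: -0.003
```

{"fn": "jog_arm", "kwargs": {
  "plan": [
    {"claw": 1, "x": 0, "y": 0, "z": -0.05, "turn": 0},
    {"claw": 1, "x": 0, "y": 0, "z": -0.06, "turn": 0},
    {"claw": 1, "x": 0, "y": 0, "z": -0.035, "turn": 0},
    {"claw": 1, "x": -0.0515, "y": -0.0132, "z": 0, "turn": 0},
    {"claw": 1, "x": -0.0515, "y": -0.0132, "z": 0, "turn": 0},
    {"claw": 1, "x": -0.0515, "y": -0.0132, "z": 0, "turn": 0},
    {"claw": 1, "x": -0.0515, "y": -0.0132, "z": 0, "turn": 0},
    {"claw": 1, "x": -0.0515, "y": -0.0132, "z": 0, "turn": 0},
    {"claw": 1, "x": -0.0515, "y": -0.0132, "z": 0, "turn": 0},
    {"claw": 1, "x": 0, "y": 0, "z": 0, "turn": 0}
  ]
}}

```text
time: 15.08
tool_pos: [0.5092, 0.0244, 0.1844]
tcp_rot: [-1.806, -2.57, 0.002]
wrist_force: [-0.5, 1.0, -0.7]
width: 0.004
```

{"fn": "jog_arm", "kwargs": {
  "plan": [
    {"claw": 1, "x": 0, "y": 0, "z": 0.05, "turn": 0},
    {"claw": 1, "x": 0, "y": 0, "z": 0.033, "turn": 0},
    {"claw": 1, "x": 0, "y": 0, "z": 0, "turn": 0},
    {"claw": 1, "x": 0, "y": 0, "z": 0, "turn": 0}
  ]
}}

```text
time: 15.58
tool_pos: [0.5101, 0.0283, 0.103]
tcp_rot: [1.798, 2.575, 0.001]
wrist_force: [0.2, 0.0, -0.1]
width: 0.001
```

Run:
```python
from h import *
P,I=snap('wrist','w8.png');s=bot.read_state();print(s['tool_pos'])
h=cv2.cvtColor(I[:,:,::-1].copy(),cv2.COLOR_BGR2HSV)
red=(((h[...,0]<5)|(h[...,0]>172))&(h[...,1]>170)&(h[...,2]>80)).astype(np.uint8)
n,l,st,ce=cv2.connectedComponentsWithStats(red)
for i in range(1,n):
  if st[i,4]>80:
    X=onplane(P,ce[i],.0485)[0];Rt=R.from_rotvec(s['tcp_rot']).as_matrix();print(st[i],X,'tool delta',Rt.T@(X-s['tool_pos']))
```

```text
[0.51074464 0.028205   0.10369081]
[238 200  27  26 535] [0.50875165 0.02762834 0.0485    ] tool delta [ 0.000189   -0.0022095   0.05518525]
```

{"fn": "jog_arm", "kwargs": {
  "plan": [
    {"claw": 1, "x": 0, "y": -0.002, "z": 0.04, "turn": 0},
    {"claw": 1, "x": 0, "y": 0, "z": 0.012, "turn": 0},
    {"claw": 1, "x": 0, "y": 0, "z": 0, "turn": 0},
    {"claw": 1, "x": 0, "y": 0, "z": 0, "turn": 0}
  ]
}}

```text
time: 16.12
tool_pos: [0.5089, 0.027, 0.0516]
tcp_rot: [1.798, 2.574, 0.002]
wrist_force: [0.4, 0.6, 0.2]
width: 0.004
```

{"fn": "jog_arm", "kwargs": {
  "plan": [
    {"claw": 1, "x": 0, "y": 0, "z": 0.001, "turn": 0},
    {"claw": 1, "x": 0, "y": 0, "z": 0, "turn": 0}
  ]
}}

```text
time: 16.38
tool_pos: [0.5081, 0.0269, 0.0498]
tcp_rot: [1.799, 2.574, 0.001]
wrist_force: [-0.3, 0.4, 0.4]
width: -0.0
```

{"fn": "jog_arm", "kwargs": {
  "plan": [
    {"claw": 1, "x": 0, "y": 0, "z": 0.001, "turn": 0},
    {"claw": 1, "x": 0, "y": 0, "z": 0, "turn": 0}
  ]
}}

```text
time: 16.62
tool_pos: [0.5079, 0.0269, 0.0484]
tcp_rot: [1.799, 2.575, 0.001]
wrist_force: [-1.0, 0.4, 2.4]
width: -0.002
```

Contact where expected (0.0484). Press on in small steps.

{"fn": "jog_arm", "kwargs": {
  "plan": [
    {"claw": 1, "x": 0.0003, "y": 0, "z": 0.0006, "turn": 0},
    {"claw": 1, "x": 0, "y": 0, "z": 0, "turn": 0}
  ]
}}

```text
time: 16.88
tool_pos: [0.5081, 0.0271, 0.0482]
tcp_rot: [1.799, 2.574, 0.001]
wrist_force: [-0.9, -0.3, 5.4]
width: -0.002
```

{"fn": "jog_arm", "kwargs": {
  "plan": [
    {"claw": 1, "x": 0.0003, "y": 0, "z": 0.0006, "turn": 0},
    {"claw": 1, "x": 0, "y": 0, "z": 0, "turn": 0}
  ]
}}

```text
time: 17.12
tool_pos: [0.5086, 0.0272, 0.048]
tcp_rot: [1.798, 2.574, 0.001]
wrist_force: [-1.1, -1.6, 6.1]
width: 0.001
```

{"fn": "jog_arm", "kwargs": {
  "plan": [
    {"claw": 1, "x": 0.0003, "y": 0, "z": 0.0005, "turn": 0},
    {"claw": 1, "x": 0, "y": 0, "z": 0, "turn": 0}
  ]
}}

```text
time: 17.38
tool_pos: [0.5087, 0.0275, 0.0477]
tcp_rot: [1.798, 2.573, 0.002]
wrist_force: [0.3, -1.0, 7.9]
width: 0.001
```

{"fn": "jog_arm", "kwargs": {
  "plan": [
    {"claw": 1, "x": 0.0003, "y": 0, "z": 0.0006, "turn": 0},
    {"claw": 1, "x": 0, "y": 0, "z": 0, "turn": 0}
  ]
}}

```text
time: 17.62
tool_pos: [0.5089, 0.0277, 0.0473]
tcp_rot: [1.797, 2.573, 0.002]
wrist_force: [0.2, -2.4, 8.5]
width: 0.0
```

{"fn": "jog_arm", "kwargs": {
  "plan": [
    {"claw": 1, "x": 0.0003, "y": 0, "z": 0.0006, "turn": 0},
    {"claw": 1, "x": 0, "y": 0, "z": 0, "turn": 0},
    {"claw": 1, "x": 0, "y": 0, "z": 0, "turn": 0}
  ]
}}

```text
time: 18.0
tool_pos: [0.509, 0.0279, 0.047]
tcp_rot: [1.797, 2.573, 0.002]
wrist_force: [-0.5, -1.7, 8.9]
width: -0.002
```

```bash
cat > f.py <<'E'
from h import *
f=[]
for i in range(3):
  f.append(bot.read_state()['wrist_force'].copy());bot.read_camera('scene')
print(np.array(f).round(1).tolist(),bot.read_state()['tool_pos'])
E
python3 f.py
```

```text
[[-0.5, -1.7, 8.9], [-0.7, -2.3, 9.7], [-0.8, -2.6, 8.7]] [0.509025   0.0278347  0.04695942]
```

{"fn": "jog_arm", "kwargs": {
  "plan": [
    {"claw": 1, "x": 0, "y": 0, "z": 0.0005, "turn": 0},
    {"claw": 1, "x": 0, "y": 0, "z": 0, "turn": 0},
    {"claw": 1, "x": 0, "y": 0, "z": 0, "turn": 0}
  ]
}}

```text
time: 18.52
tool_pos: [0.5092, 0.028, 0.0467]
tcp_rot: [1.797, 2.572, 0.003]
wrist_force: [-0.6, -0.9, 9.5]
width: 0.0
```

{"fn": "jog_arm", "kwargs": {
  "plan": [
    {"claw": 1, "x": 0, "y": 0, "z": 0.0004, "turn": 0},
    {"claw": 1, "x": 0, "y": 0, "z": 0, "turn": 0},
    {"claw": 1, "x": 0, "y": 0, "z": 0, "turn": 0}
  ]
}}

```text
time: 18.9
tool_pos: [0.5093, 0.0281, 0.0465]
tcp_rot: [1.797, 2.572, 0.003]
wrist_force: [-1.0, -1.2, 10.8]
width: 0.003
```

```bash
python3 f.py
```

```text
[[-1.0, -1.2, 10.8], [-0.4, -0.7, 10.4], [-0.4, -1.5, 11.0]] [0.50935493 0.02808448 0.04647061]
```

{"fn": "jog_arm", "kwargs": {
  "plan": [
    {"claw": 1, "x": 0.0003, "y": -0.0023, "z": 0, "turn": -5},
    {"claw": 1, "x": 0.0003, "y": -0.0023, "z": 0, "turn": -5},
    {"claw": 1, "x": 0, "y": 0, "z": 0, "turn": 0}
  ]
}}

```text
time: 19.42
tool_pos: [0.5051, 0.0268, 0.0466]
tcp_rot: [1.565, 2.719, 0.003]
wrist_force: [-0.8, -0.8, 10.3]
width: 0.003
```

{"fn": "jog_arm", "kwargs": {
  "plan": [
    {"claw": 1, "x": 0.0003, "y": -0.0023, "z": 0, "turn": -5},
    {"claw": 1, "x": 0.0003, "y": -0.0023, "z": 0, "turn": -5},
    {"claw": 1, "x": 0, "y": 0, "z": 0, "turn": 0}
  ]
}}

```text
time: 19.8
tool_pos: [0.501, 0.0248, 0.0466]
tcp_rot: [1.322, 2.845, 0.003]
wrist_force: [-1.2, -0.7, 9.9]
width: 0.002
```

{"fn": "jog_arm", "kwargs": {
  "plan": [
    {"claw": 1, "x": 0.0003, "y": -0.0023, "z": 0, "turn": -5},
    {"claw": 1, "x": 0.0003, "y": -0.0023, "z": 0, "turn": -5},
    {"claw": 1, "x": 0, "y": 0, "z": 0, "turn": 0}
  ]
}}

```text
time: 20.18
tool_pos: [0.4972, 0.0222, 0.0466]
tcp_rot: [1.069, 2.949, 0.002]
wrist_force: [-0.5, -0.9, 11.0]
width: 0.004
```

{"fn": "jog_arm", "kwargs": {
  "plan": [
    {"claw": 1, "x": 0.0003, "y": -0.0023, "z": 0, "turn": -5},
    {"claw": 1, "x": 0.0003, "y": -0.0023, "z": 0, "turn": -5},
    {"claw": 1, "x": 0.0003, "y": -0.0023, "z": 0, "turn": -5},
    {"claw": 1, "x": 0, "y": 0, "z": 0, "turn": 0}
  ]
}}

```text
time: 20.68
tool_pos: [0.4926, 0.0171, 0.0466]
tcp_rot: [0.675, 3.063, 0.001]
wrist_force: [-0.8, -0.3, 10.7]
width: -0.0
```

{"fn": "jog_arm", "kwargs": {
  "plan": [
    {"claw": 1, "x": 0.0003, "y": -0.0023, "z": 0, "turn": -5},
    {"claw": 1, "x": 0.0003, "y": -0.0023, "z": 0, "turn": -5},
    {"claw": 1, "x": 0.0003, "y": -0.0023, "z": 0, "turn": -5},
    {"claw": 1, "x": 0.0003, "y": -0.0023, "z": 0, "turn": -5},
    {"claw": 1, "x": 0, "y": 0, "z": 0, "turn": 0},
    {"claw": 1, "x": 0, "y": 0, "z": 0, "turn": 0}
  ]
}}

```text
time: 21.42
tool_pos: [0.4883, 0.0088, 0.0465]
tcp_rot: [0.134, 3.134, -0.0]
wrist_force: [-1.0, -1.0, 11.1]
width: -0.001
```

{"fn": "jog_arm", "kwargs": {
  "plan": [
    {"claw": 1, "x": -0.0004, "y": 0, "z": -0.0009, "turn": 0},
    {"claw": 1, "x": -0.0004, "y": 0, "z": -0.0009, "turn": 0},
    {"claw": 1, "x": -0.0003, "y": 0, "z": -0.0009, "turn": 0},
    {"claw": 1, "x": 0, "y": 0, "z": -0.001, "turn": 0},
    {"claw": 1, "x": 0, "y": 0, "z": -0.001, "turn": 0},
    {"claw": 1, "x": 0, "y": 0, "z": -0.003, "turn": 0},
    {"claw": 1, "x": 0, "y": 0, "z": -0.02, "turn": 0},
    {"claw": 1, "x": 0, "y": 0, "z": -0.05, "turn": 0},
    {"claw": 1, "x": 0, "y": 0, "z": -0.05, "turn": 0},
    {"claw": 1, "x": 0, "y": 0, "z": 0, "turn": 0}
  ]
}}

```text
time: 22.68
tool_pos: [0.4897, 0.0089, 0.1762]
tcp_rot: [0.133, 3.131, 0.0]
wrist_force: [0.7, 0.5, 0.2]
width: 0.001
```

{"fn": "jog_arm", "kwargs": {
  "plan": [
    {"claw": 1, "x": 0.0, "y": 0.05, "z": 0, "turn": 0},
    {"claw": 1, "x": 0, "y": 0.06, "z": 0, "turn": 0},
    {"claw": 1, "x": 0, "y": 0.06, "z": 0, "turn": 0},
    {"claw": 1, "x": 0, "y": 0, "z": 0, "turn": 0},
    {"claw": 1, "x": 0, "y": 0, "z": 0, "turn": 0}
  ]
}}

```text
time: 23.3
tool_pos: [0.5, 0.1778, 0.1702]
tcp_rot: [-0.132, -3.135, 0.003]
wrist_force: [-0.5, -0.4, 0.2]
width: -0.001
```

Run:
```python
from h import *
Pt,It=snap('top','t9.png');Ps,Is=snap('scene','s9.png')
q=proj(Ps,[[.53,-.03,.03]])[0].astype(int)
im=np.vstack([cv2.resize(It[150:250,255:380],(375,300)),cv2.resize(Is[q[1]-40:q[1]+40,q[0]-50:q[0]+50],(375,300))])
cv2.imwrite('pics/m9.png',im[:,:,::-1]);s=bot.read_state();print(s['tool_pos'],s['wrist_force'])
```

```text
[0.50068402 0.17692643 0.17086825] [ 0.05011927  0.67905462 -0.30037615]
```

View pics/m9.png

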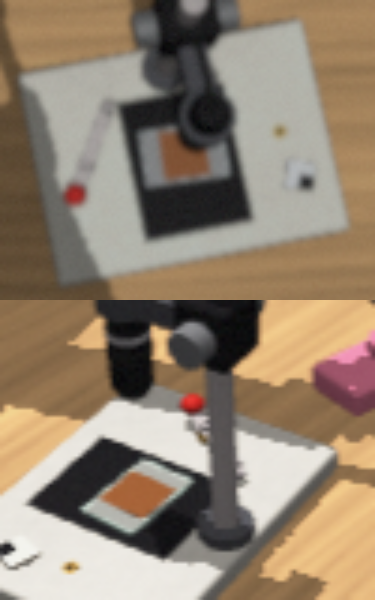

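Run:
```python
from h import *
print(bot.finish_job())
```

```text
the job is handed in; nothing more can be done
None
```

I clipped the plate, took the picture and swung the clip clear again, then handed the job in at about 23.4 s of the 72 s. No verdict was reported.

- **Clipping:** I felt the red button's top at 25 mm above the stage. I pressed it to about 11.5 N and swung the clip about 57° in 5° steps. I let the toe down on the clear strip and lifted off, and a picture showed it resting there.
- **Picture:** I pressed the green button on the grey remote to its stop. The force went from 5.4 N at about 4 to 5 mm of travel to 14.4 N at the stop.
- **Swinging clear:** I pressed the red button to about 11 N, which put it about 0.6 mm lower than on the first swing. I swung the clip back about 65° (by the tool's turn), let it down and moved the arm away.

**Last checks:**
- The final top and scene pictures show the clip well clear, at about its starting angle (around 1 rad), and the plate where it was by eye.
- The wrist force is about zero.
- The wrist sensor read at most about 12.6 N on the clip, below the 16 N limit.

**Not checked or in disagreement:**
- I never measured the force of the toe on the plate or the final swing angle.
- I did not check the green button's return by camera.
- The visible tip of the blade measured about 70 mm from the screw instead of 60 mm. I took it to extend past the contact point.
- Different views put the screw 3 to 4 mm apart, which was within what the swing needed.

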